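Clip the handle blanks and slide the rack to dry

ROBOT

A 6-joint arm with a two-finger parallel gripper is mounted at the origin on the work surface. World frame = base frame: x ahead of the robot, y to its left, z up, the work surface at z = 0. Lengths are in m, angles in rad, forces in N, time in s.
With the tool pointing down it reaches from about 0.35 to 0.975 m from the base axis. Payload 4.9 kg.
Tool frame: the origin (TCP) lies at the very end of the fingers, on their centre line; the grasp point (between the pads) lies 19 mm behind it; z points along the fingers, y is the direction in which the jaws open and shut (so a half turn about z gives the same grasp; the last joint's range is limited). The gripper opens to 85 mm and grips with 20 to 120 N. Pads are 22 mm wide; open, the fingers measure 114 mm over their backs; the gripper's body (76 mm by 85 mm) begins 54 mm behind the grasp point. The pads swing forward as they close: fully open they stand 13 mm farther back than shut.
Start: joints at [-1.316, 0.053, 1.613, -0, 1.476, -0.119], TCP at [0.228, -0.582, 0.231] pointing down, gripper open.
Joint ranges: [-3.01, 3.01], [-1.01, 2.22], [0.06, 2.58], [-1.02, 4.17], [0.09, 2.62], [-3.14, 3.14]. Speed limits (rad/s): [2.57, 2.57, 3.14, 3.14, 3.14, 3.14].

INTERFACE

Orientations are given as a unit quaternion [w, x, y, z].
In Python, from plant import monitor, eyes, manip gives the robot as it stands.
- The arm moves only by the tool step_arm, never from a script. Its argument "motion" is a list of rows, each a list of 7 numbers: the shift along the world's x, y, z scaled (see below), then the turn, a rotation vector about the world's x, y, z scaled (see below), then the closure in counts, from 0 (fully open) to 255 (shut). In form: [[x, y, z, ax, ay, az, grip], ...]. A call has 1 to 10 rows; each row is the pose to reach, as a shift and turn from the pose commanded when the call began; what a row does not reach only later rows make up. The controller multiplies each number of a shift by 0.5 m and each number of a turn by 1.5 rad. A row lasts 1/10 s, in which the tool goes at most 50 mm and 8.59 degrees, less where a joint would pass 70% of its speed; a pose out of reach is approached as far as the arm can. A call with a number of a shift or a turn outside -1 to 1 is refused whole. A call with a gripper value outside its range is refused whole. The fingers move at their own pace and stop on an object; the grip force is fixed at half the most. Time passes only in rows, so rows that repeat a pose let the fingers close. It gives the time, the measured TCP pose, the force and the opening at its end, in the units of the state.
- monitor.state(): the state, without advancing time (a new reading comes with each control period).
- eyes.grab_frame(name): name is "scene" or "top" or "wrist"; returns a dict with "pixels" (400x640x3 uint8, red, green, blue), "mtx" (3x3 intrinsics, pixels), "rvec" (rotation vector, rad) and "tvec" (3), from world to camera coordinates, as OpenCV has them; the wrist camera has in their place "hand_eye" (4x4, takes a point from camera to tool coordinates, whose origin is the TCP and whose axes are the flange's). Camera axes: x right, y down, z forward; pixel columns grow to the right and rows downward; lengths in m; the calibration is good to about 2 mm. The wrist camera is an equidistant fisheye: a pixel r from the principal point sees the ray r / f radians off the axis. A picture is of the moment at which its call begins: read the wrist's pose just before it. There is no depth.
- manip.job_done(): hands the job in, once; it reports no verdict.
Trained networks look in the newest picture that a camera, given by its name, has taken for a name from the list of things; names that differ only in an ending like _2 or _b are one class to them, and where a whole thing is asked for, a point or a joint stands for the part that bears it (a point fixed in the world has none). Each returns a list of dicts, best first, with "p" (0 to 1); they miss things now and then, are a little off and sometimes report something else, mostly with a low value. They report only what shows in the picture. A call takes as long as a camera call. They do not tell look-alikes from the thing itself.
- eyes.look_for(name, camera): "box" ([centre column, centre row, width, height] in pixels, round what is visible of it).
- eyes.pinpoint(name, camera): "uv" ([column, row] in pixels: a listed point, or the origin of a listed thing).
The state is a dict: "time": time; "joint_pos": joint angles; "joint_vel": joint speeds; "joint_efforts": joint torques, N m; "tool_pos": TCP position; "tool_rot": TCP orientation; "contact_force": force on the tool from outside, world axes, zero at the start; "ft_torque": the same for the moment, N m; "gripper_width": opening from 0.0 (shut) to 1.0 (fully open).
Only numpy, scipy, OpenCV 4.12 (cv2) and the standard library are available. Lean on these libraries where they do the work, as an engineer would, in place of code of your own. Each camera call takes 0.05 s, during which the arm holds its last target.

TASK

Press every tool-handle blank lying on the bench down into a spring clip of the drying rack, one to a clip, lying straight and centred between the jaws and fully down on the seat bars, and let go of each only once the sprung jaw has closed on it. When all are clipped, slide the loaded rack along the bench, without lifting it, into the white outline so that it sits square inside the line. Leave the other things on the bench where they are.

Things in the scene. Friction and masses are not known exactly. Their poses are not given: they have to be found in the camera images.
- blank0: tool-handle blank of pale boxwood, may be absent: square bar 136 mm long (its x), 24 mm wide (y), 24 mm high (z), with a round tenon 16 mm thick, 14 mm long on its +x end; 75 g; origin at the centre of the bar's underside (tenon not counted). All are alike and lie flat on the bench, left and right of the rack
- blank1: tool-handle blank of pale boxwood, may be absent: square bar 136 mm long (its x), 24 mm wide (y), 24 mm high (z), with a round tenon 16 mm thick, 14 mm long on its +x end; 75 g; origin at the centre of the bar's underside (tenon not counted). All are alike and lie flat on the bench, left and right of the rack
- blank2: tool-handle blank of pale boxwood, may be absent: square bar 136 mm long (its x), 24 mm wide (y), 24 mm high (z), with a round tenon 16 mm thick, 14 mm long on its +x end; 75 g; origin at the centre of the bar's underside (tenon not counted). All are alike and lie flat on the bench, left and right of the rack
- blank3: tool-handle blank of pale boxwood, may be absent: square bar 136 mm long (its x), 24 mm wide (y), 24 mm high (z), with a round tenon 16 mm thick, 14 mm long on its +x end; 75 g; origin at the centre of the bar's underside (tenon not counted). All are alike and lie flat on the bench, left and right of the rack
- rack: loose wooden drying rack, slides on the bench, 0.85 kg: base 180 mm (x) by 300 mm (y), 20 mm thick; origin at the centre of its underside. Two seat bars along y at x = -44 and +44 mm, top at z = 30 mm; battens along the near and far edges to z = 28 mm; end boards (y = +-142 to 150) to z = 60 mm. Four clips side by side along y, 64 mm apart, each for one blank lying along the rack's x, either way round
- clip0 (a point): spring clip 0, at rack y = -96 mm: where the centre of a seated blank's underside lies (rack x = 0, z = 30 mm); axes as the rack's. Fixed jaw: upright face 12 mm to +y, lead-in from z = 52 to 78 mm leaning out 10 mm; sprung jaw on the -y side: err to that side when pressing, it gives. Jaws only at x = -54 to -34 and 34 to 54 mm, up to z = 82 mm; fingers fit between, above z = 26 mm
- jaw0: sprung iron jaw of clip 0, slides along rack y; origin at its gripping face, at the height of the rack's underside. Empty, the face is 6 mm to -y of the clip's point (gap 18 mm). A 24 mm blank pressed straight down past its lead-in (z = 52 to 81 mm, leaning out 12 mm) moves it 6 mm back (16 mm at most) against a spring (2.7 N empty, 5.4 N on a blank); the press takes 5 to 15 N
- clip1 (a point): spring clip 1, at rack y = -32 mm: where the centre of a seated blank's underside lies (rack x = 0, z = 30 mm); axes as the rack's. Fixed jaw: upright face 12 mm to +y, lead-in from z = 52 to 78 mm leaning out 10 mm; sprung jaw on the -y side: err to that side when pressing, it gives. Jaws only at x = -54 to -34 and 34 to 54 mm, up to z = 82 mm; fingers fit between, above z = 26 mm
- jaw1: sprung iron jaw of clip 1, slides along rack y; origin at its gripping face, at the height of the rack's underside. Empty, the face is 6 mm to -y of the clip's point (gap 18 mm). A 24 mm blank pressed straight down past its lead-in (z = 52 to 81 mm, leaning out 12 mm) moves it 6 mm back (16 mm at most) against a spring (2.7 N empty, 5.4 N on a blank); the press takes 5 to 15 N
- clip2 (a point): spring clip 2, at rack y = 32 mm: where the centre of a seated blank's underside lies (rack x = 0, z = 30 mm); axes as the rack's. Fixed jaw: upright face 12 mm to +y, lead-in from z = 52 to 78 mm leaning out 10 mm; sprung jaw on the -y side: err to that side when pressing, it gives. Jaws only at x = -54 to -34 and 34 to 54 mm, up to z = 82 mm; fingers fit between, above z = 26 mm
- jaw2: sprung iron jaw of clip 2, slides along rack y; origin at its gripping face, at the height of the rack's underside. Empty, the face is 6 mm to -y of the clip's point (gap 18 mm). A 24 mm blank pressed straight down past its lead-in (z = 52 to 81 mm, leaning out 12 mm) moves it 6 mm back (16 mm at most) against a spring (2.7 N empty, 5.4 N on a blank); the press takes 5 to 15 N
- clip3 (a point): spring clip 3, at rack y = 96 mm: where the centre of a seated blank's underside lies (rack x = 0, z = 30 mm); axes as the rack's. Fixed jaw: upright face 12 mm to +y, lead-in from z = 52 to 78 mm leaning out 10 mm; sprung jaw on the -y side: err to that side when pressing, it gives. Jaws only at x = -54 to -34 and 34 to 54 mm, up to z = 82 mm; fingers fit between, above z = 26 mm
- jaw3: sprung iron jaw of clip 3, slides along rack y; origin at its gripping face, at the height of the rack's underside. Empty, the face is 6 mm to -y of the clip's point (gap 18 mm). A 24 mm blank pressed straight down past its lead-in (z = 52 to 81 mm, leaning out 12 mm) moves it 6 mm back (16 mm at most) against a spring (2.7 N empty, 5.4 N on a blank); the press takes 5 to 15 N
- bay: the drying place: a flat white painted rectangular outline on the bench beyond the rack, inner size 210 mm (its x) by 330 mm (y), line 10 mm wide, nothing to bump into; origin at its centre on the bench top; the rack fits inside with 15 mm to spare all round, its x along the outline's x
- spokeshave: boxwood spokeshave, 250 mm across the handles (y), 24 mm high; origin at the centre of its underside; a bystander, leave it alone
- burnisher: polished black stone burnisher, 110 x 40 x 24 mm; origin at the centre of its underside; a bystander, leave it alone
- scraper: curved flat iron scraper, about 170 mm long, 6 mm thick; origin near its middle on the bench; a bystander, leave it alone
- pot: red clay pot with fitted lid, 136 mm across, 148 mm high; origin at the centre of its underside; a bystander, leave it alone
Things that resemble listed ones, but are neither listed nor needed, are in the scene too. Leave any blue or red look-alike of the blank2 alone.

How it is judged:
On the way, in this order (a step that is already met when the one before it is completed fails the run):
1. every blank is held in a spring clip of the rack (z of blank0 in the frame of rack between 0.026 and 0.036 m and angle between the x axis of each of blank0, blank1, blank2, blank3 and the x axis of rack, either way round below 0.1 rad and ((horizontal distance between blank0 and clip0 below 0.018 m and contact force between jaw0 and blank0 above 1 N) or (horizontal distance between blank0 and clip1 below 0.018 m and contact force between jaw1 and blank0 above 1 N) or (horizontal distance between blank0 and clip2 below 0.018 m and contact force between jaw2 and blank0 above 1 N) or (horizontal distance between blank0 and clip3 below 0.018 m and contact force between jaw3 and blank0 above 1 N)) and z of blank1 in the frame of rack between 0.026 and 0.036 m and ((horizontal distance between blank1 and clip0 below 0.018 m and contact force between jaw0 and blank1 above 1 N) or (horizontal distance between blank1 and clip1 below 0.018 m and contact force between jaw1 and blank1 above 1 N) or (horizontal distance between blank1 and clip2 below 0.018 m and contact force between jaw2 and blank1 above 1 N) or (horizontal distance between blank1 and clip3 below 0.018 m and contact force between jaw3 and blank1 above 1 N)) and z of blank2 in the frame of rack between 0.026 and 0.036 m and ((horizontal distance between blank2 and clip0 below 0.018 m and contact force between jaw0 and blank2 above 1 N) or (horizontal distance between blank2 and clip1 below 0.018 m and contact force between jaw1 and blank2 above 1 N) or (horizontal distance between blank2 and clip2 below 0.018 m and contact force between jaw2 and blank2 above 1 N) or (horizontal distance between blank2 and clip3 below 0.018 m and contact force between jaw3 and blank2 above 1 N)) and z of blank3 in the frame of rack between 0.026 and 0.036 m and ((horizontal distance between blank3 and clip0 below 0.018 m and contact force between jaw0 and blank3 above 1 N) or (horizontal distance between blank3 and clip1 below 0.018 m and contact force between jaw1 and blank3 above 1 N) or (horizontal distance between blank3 and clip2 below 0.018 m and contact force between jaw2 and blank3 above 1 N) or (horizontal distance between blank3 and clip3 below 0.018 m and contact force between jaw3 and blank3 above 1 N))), for 0.2 s.
2. the loaded rack has been slid into the outline (all of step 1 and horizontal distance between rack and bay below 0.025 m and angle between the x axis of rack and the x axis of bay, either way round below 0.12 rad), for 0.2 s.
At the end, for the whole second after the job is handed in: Each blank present lies in a clip: underside 26 to 36 mm above the rack's, within 18 mm of the clip's point, along the rack within 0.1 rad, sprung jaw pressing over 1 N. Rack within 25 mm of the outline's centre, square within 0.12 rad, flat and at rest (all of step 2 and linear speed of rack below 0.02 m/s and angle between rack's own z axis and vertical below 0.05 rad); the robot touches nothing.
It fails at once if a blank is let go over the rack while no sprung jaw has hold of it ((x of blank0 in the frame of rack between -0.09 and 0.09 m and y of blank0 in the frame of rack between -0.14 and 0.14 m and z of blank0 in the frame of rack above 0.02 m and contact force between each of the fingers, jaw0, jaw1, jaw2, jaw3 and blank0 below 0.02 N) or (x of blank1 in the frame of rack between -0.09 and 0.09 m and y of blank1 in the frame of rack between -0.14 and 0.14 m and z of blank1 in the frame of rack above 0.02 m and contact force between each of the fingers, jaw0, jaw1, jaw2, jaw3 and blank1 below 0.02 N) or (x of blank2 in the frame of rack between -0.09 and 0.09 m and y of blank2 in the frame of rack between -0.14 and 0.14 m and z of blank2 in the frame of rack above 0.02 m and contact force between each of the fingers, jaw0, jaw1, jaw2, jaw3 and blank2 below 0.02 N) or (x of blank3 in the frame of rack between -0.09 and 0.09 m and y of blank3 in the frame of rack between -0.14 and 0.14 m and z of blank3 in the frame of rack above 0.02 m and contact force between each of the fingers, jaw0, jaw1, jaw2, jaw3 and blank3 below 0.02 N)).
It fails at once if a bystander is pushed more than 40 mm out of its place (distance of any of spokeshave, burnisher, scraper, pot from where it was at the start of the episode above 0.04 m).
It fails at once if the rack is lifted off the bench instead of slid (20 mm) (height (world z) of rack above 0.02 m).
Of blank0, blank1, blank2, blank3 only 3 to 4 are there at a start; the rules pass over those that are not, and their reading is None.
At some moment in a run one of blank0, blank1, blank2, blank3, rack may be knocked a few centimetres aside while the robot is not near it.
It also fails if it takes over 210 s, if anything falls off the work surface, if the arm or the gripper's body presses on something with over 40 N, if the wrist force passes 120 N, or if a joint passes its speed limit or range.

## Working session

There is one attempt and no reset: what is moved stays moved. The work goes in short steps, Python scripts to look and compute and a tool call to move; the robot and the scene stay as the last step left them, time stands still between calls to the robot, and variables do not carry over. Pictures are saved under pics/ and viewed, and the job is handed in when it is done.

Besides the shell and the picture viewer there is one more tool, called after "Emit:" as a command line: name --pt "numbers of a row" for each row, then --argument value for the rest. step_arm: Moves the arm, as the interface text tells. Its arguments: {"type":"object","properties":{"motion":{"type":"array","items":{"type":"array","items":{"type":"number"}}}},"required":["motion"]}

```bash
ls; mkdir -p pics; cat > h.py <<'E'
import numpy as np, cv2
from plant import monitor, eyes, manip
from scipy.spatial.transform import Rotation as R
def grab(n,fn=None):
    s=monitor.state(); f=eyes.grab_frame(n)
    if fn: cv2.imwrite('pics/'+fn,cv2.cvtColor(f['pixels'],cv2.COLOR_RGB2BGR))
    f['state']=s; return f
def ray(f,uv):
    uv=np.array(uv,float); K=np.array(f['mtx'])
    if 'rvec' in f:
        Rm=cv2.Rodrigues(np.array(f['rvec'],float))[0]; t=np.array(f['tvec'],float).ravel()
        d=np.linalg.inv(K)@np.array([uv[0],uv[1],1]); return -Rm.T@t, Rm.T@d
    x=(uv[0]-K[0,2])/K[0,0]; y=(uv[1]-K[1,2])/K[1,1]; r=np.hypot(x,y)
    d=np.array([np.sin(r)*x/max(r,1e-9),np.sin(r)*y/max(r,1e-9),np.cos(r)])
    H=np.array(f['hand_eye']); s=f['state']; q=s['tool_rot']
    Rt=R.from_quat([q[1],q[2],q[3],q[0]]).as_matrix()
    return Rt@H[:3,3]+np.array(s['tool_pos']), Rt@H[:3,:3]@d
def atz(f,uv,z):
    o,d=ray(f,uv); return o+d*(z-o[2])/d[2]
def proj(f,P):
    P=np.atleast_2d(np.array(P,float)); K=np.array(f['mtx'],float)
    if 'rvec' in f: return cv2.projectPoints(P,np.array(f['rvec'],float),np.array(f['tvec'],float),K,None)[0][:,0]
    H=np.array(f['hand_eye']); s=f['state']; q=s['tool_rot']
    Rt=R.from_quat([q[1],q[2],q[3],q[0]]).as_matrix()
    p=((P-np.array(s['tool_pos']))@Rt-H[:3,3])@H[:3,:3]
    a=np.arctan2(np.hypot(p[:,0],p[:,1]),p[:,2]); n=np.hypot(p[:,0],p[:,1])+1e-12
    return np.c_[K[0,2]+K[0,0]*a*p[:,0]/n,K[1,2]+K[1,1]*a*p[:,1]/n]
E
python3 - <<'E'
from h import *
print(monitor.state())
for c in ['scene','top','wrist']:
    f=grab(c,c+'0.png'); print(c,f['mtx'],f.get('rvec'),f.get('tvec'),f.get('hand_eye'))
    for n in ['blank0','rack','bay','spokeshave','burnisher','scraper','pot','clip0','clip3']:
        print(n,[(np.round(d['uv'],1).tolist(),round(d['p'],2)) for d in eyes.pinpoint(n,c)])
E
```

```text
pics
{'time': 0.0, 'joint_pos': array([-1.31602515e+00,  5.33760812e-02,  1.61430957e+00,  1.02313561e-05,
        1.47599112e+00, -1.18987445e-01]), 'joint_vel': array([ 0.00021605, -0.00107023, -0.00101044, -0.00097552,  0.00079748,
       -0.00118746]), 'joint_efforts': array([-1.97227644e-03, -3.93690920e+01, -3.70177567e+01, -2.26844750e-04,
        7.15666582e-03, -1.56258375e-05]), 'tool_pos': array([ 0.2280494 , -0.58123574,  0.2300418 ]), 'tool_rot': array([-1.04000503e-03,  9.82588380e-01,  1.85792868e-01, -6.56126097e-05]), 'contact_force': array([-0.29522595, -0.61491602,  0.59506832]), 'ft_torque': array([ 0.01028191,  0.03161103, -0.05244184]), 'gripper_width': 0.9982668071077295}
scene [[413.09343781   0.         317.26758334]
 [  0.         413.09343781 204.46592954]
 [  0.           0.           1.        ]] [ 2.40961475  0.72470091 -0.23897016] [-0.38516714 -0.17886478  1.34728568] None
blank0 [([299.7, 332.2], 0.66), ([308.6, 162.5], 0.66), ([237.2, 231.3], 0.64), ([421.5, 163.0], 0.61), ([258.5, 292.3], 0.55)]
rack [([330.6, 235.9], 0.96)]
bay []
spokeshave [([213
[... 1042 characters left out ...]
], 0.66), ([338.6, 185.2], 0.47)]
clip3 [([297.8, 183.3], 0.97), ([334.3, 180.3], 0.91), ([353.4, 185.3], 0.7), ([318.8, 182.1], 0.66), ([338.6, 185.2], 0.47)]
wrist [[309.70691629   0.         320.52711914]
 [  0.         309.70691629 199.61942308]
 [  0.           0.           1.        ]] None None [[ 2.80648145e-04 -9.53866494e-01 -3.00230966e-01  7.78231149e-02]
 [ 9.99999242e-01 -9.22731365e-05  1.22793525e-03  1.22662928e-03]
 [-1.19898954e-03 -3.00231083e-01  9.53865745e-01 -1.42463667e-01]
 [ 0.00000000e+00  0.00000000e+00  0.00000000e+00  1.00000000e+00]]
blank0 [([77.8, 30.1], 0.82)]
rack []
bay []
spokeshave []
burnisher []
scraper []
pot [([239.3, 73.2], 0.97)]
clip0 []
clip3 []
```

View pics/scene0.png

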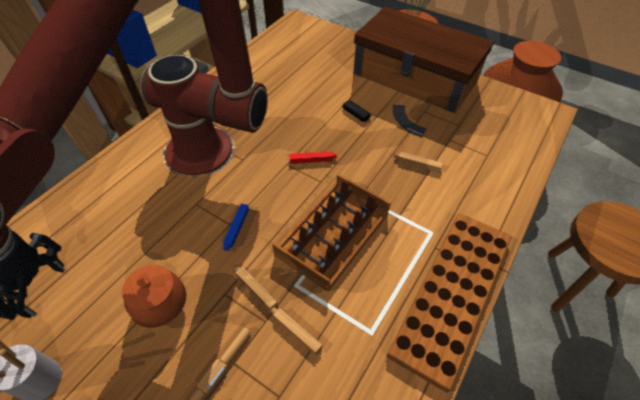

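View pics/top0.png

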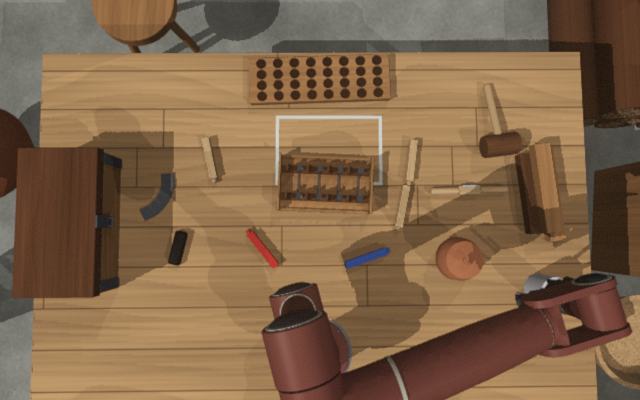

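View pics/wrist0.png

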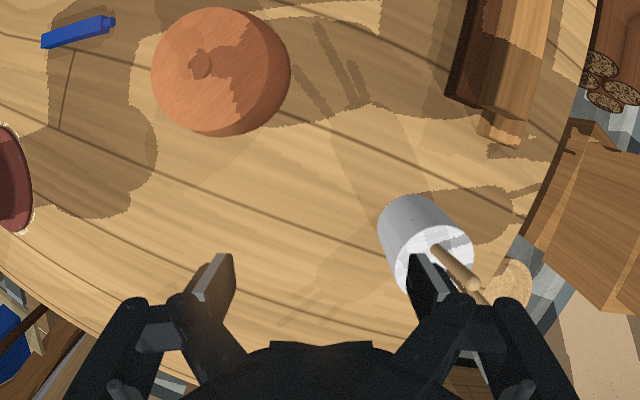

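```bash
python3 - <<'E'
from h import *
f=grab('top'); im=f['pixels']
c=cv2.resize(im[100:240,180:500],None,fx=2.5,fy=2.5,interpolation=cv2.INTER_CUBIC)
cv2.imwrite('pics/topz.png',c[:,:,::-1])
print('cam',ray(f,(320,200))[0])
for n,uv,z in [('b1',(409.9,159.9),.012),('b2',(403,206),.012),('b3',(209.5,160),.012),('spoke',(465,189),.01),('pot',(458,258),.07),('burn',(178,247),.012),('scr',(159,199),0),('bay',(329,151),0),('blue',(367,258),.012)]:
    print(n,atz(f,uv,z).round(3))
for uv in [(297.8,183.3),(318.8,182.1),(338.6,183),(360,183)]: print(atz(f,uv,.03).round(3))
E
```

```text
cam [0.38812682 0.00509856 1.40128226]
b1 [ 0.616 -0.315  0.012]
b2 [ 0.465 -0.289  0.012]
b3 [0.62  0.338 0.012]
spoke [ 0.519 -0.494  0.01 ]
pot [ 0.3   -0.444  0.07 ]
burn [0.339 0.436 0.012]
scr [0.495 0.503 0.   ]
bay [ 0.649 -0.052  0.   ]
blue [ 0.299 -0.17   0.012]
[0.54  0.051 0.03 ]
[ 0.543 -0.017  0.03 ]
[ 0.54 -0.08  0.03]
[ 0.539 -0.149  0.03 ]
```

View pics/topz.png

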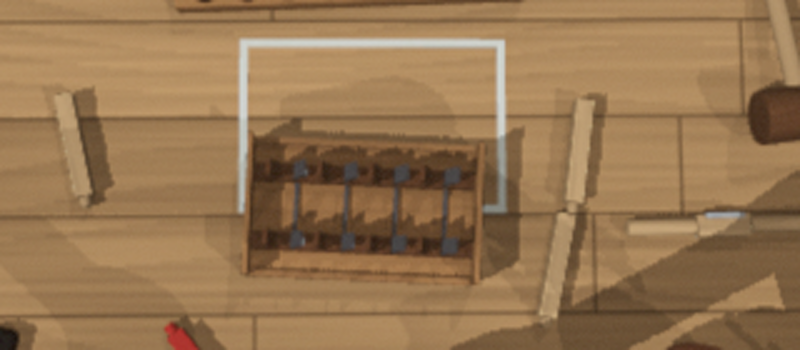

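Emit:
step_arm --pt "0.05 0.06 0.02 0 0 -0.03 0" --pt "0.1 0.12 0.05 0 0 -0.06 0" --pt "0.15 0.19 0.08 0 0 -0.09 0" --pt "0.2 0.26 0.1 0 0 -0.12 0" --pt "0.26 0.33 0.12 0 0 -0.15 0" --pt "0.32 0.4 0.14 0 0 -0.18 0" --pt "0.38 0.48 0.14 0 0 -0.21 0" --pt "0.43 0.54 0.14 0 0 -0.24 0" --pt "0.46 0.58 0.14 0 0 -0.249 0" --pt "0.46 0.58 0.14 0 0 -0.249 0"

```text
time: 2.55
tool_pos: [0.4597, -0.2895, 0.3015]
tool_rot: [-0.0, 1.0, 0.002, 0.0]
contact_force: [0.4, -0.7, -0.1]
gripper_width: 0.999
```

```bash
python3 - <<'E'
from h import *
f=grab('wrist','w1.png'); print(f['state']['tool_pos'],f['state']['tool_rot'],f['state']['time'])
for n in ['blank0','spokeshave']:
    print(n,[(np.round(d['uv'],1).tolist(),round(d['p'],2),atz(f,d['uv'],0).round(3)) for d in eyes.pinpoint(n,'wrist')])
E
```

```text
[ 0.4596776  -0.28947574  0.3015094 ] [-1.65261627e-04  9.99997165e-01  2.35394736e-03  3.17920110e-04] 2.55
blank0 [([18.6, 92.5], 0.86, array([ 0.628,  0.336, -0.   ])), ([340.5, 48.2], 0.77, array([ 0.621, -0.318,  0.   ])), ([86.1, 233.0], 0.73, array([0.328, 0.17 , 0.   ])), ([246.1, 253.3], 0.66, array([ 0.306, -0.169,  0.   ])), ([317.8, 153.7], 0.61, array([ 0.468, -0.287,  0.   ]))]
spokeshave [([461.0, 126.7], 0.71, array([ 0.516, -0.505,  0.   ])), ([17.7, 91.7], 0.51, array([0.631, 0.34 , 0.   ]))]
```

View pics/w1.png

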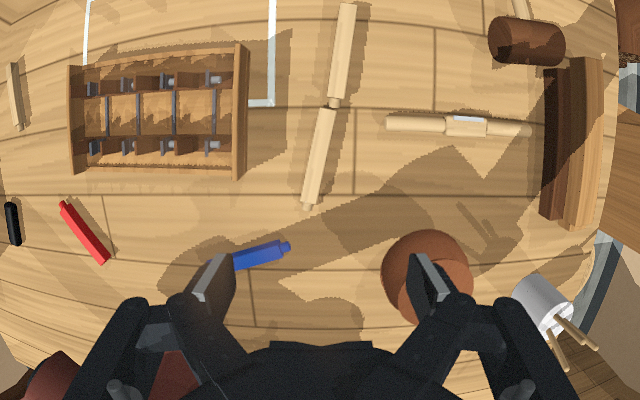

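```bash
cat >> h.py <<'E'
def ortho(f,x0,x1,y0,y1,z,mm=1.0,fn=None,grid=True):
    # image rows: x decreasing from x1, cols: y decreasing from y1
    s=mm/1000; nr=int(round((x1-x0)/s)); nc=int(round((y1-y0)/s))
    X=x1-np.arange(nr)*s; Y=y1-np.arange(nc)*s
    P=np.stack(np.broadcast_arrays(X[:,None],Y[None,:],np.full((nr,nc),z)),-1).reshape(-1,3)
    uv=proj(f,P).astype(np.float32).reshape(nr,nc,2)
    im=cv2.remap(f['pixels'],uv[...,0],uv[...,1],cv2.INTER_CUBIC)
    out=im.copy()
    if grid:
        st=0.02 if (x1-x0)<.3 else 0.05
        for g in np.arange(np.ceil(x0/st),np.floor(x1/st)+1)*st:
            r=int((x1-g)/s); out[min(r,nr-1)]=(out[min(r,nr-1)]*.6).astype(np.uint8); cv2.putText(out,f'{g:.2f}',(0,r),0,.35,(255,0,0),1)
        for g in np.arange(np.ceil(y0/st),np.floor(y1/st)+1)*st:
            c=int((y1-g)/s); out[:,min(c,nc-1)]=(out[:,min(c,nc-1)]*.6).astype(np.uint8); cv2.putText(out,f'{g:.2f}',(c,nr-3),0,.35,(255,0,0),1)
    if fn: cv2.imwrite('pics/'+fn,out[:,:,::-1])
    return im
E
python3 - <<'E'
from h import *
f=grab('wrist')
ortho(f,.38,.72,-.40,-.22,.024,.6,'o1.png')
ortho(f,.42,.66,-.24,.14,.06,.5,'o2.png')
E
```

```text
(no output)
```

View pics/o1.png

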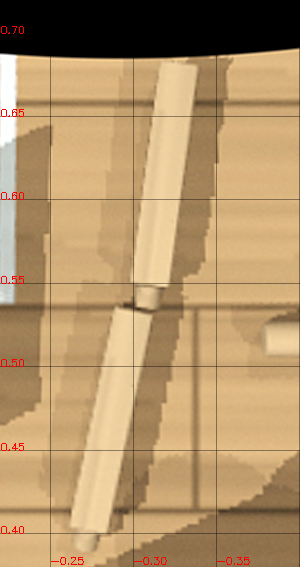

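View pics/o2.png

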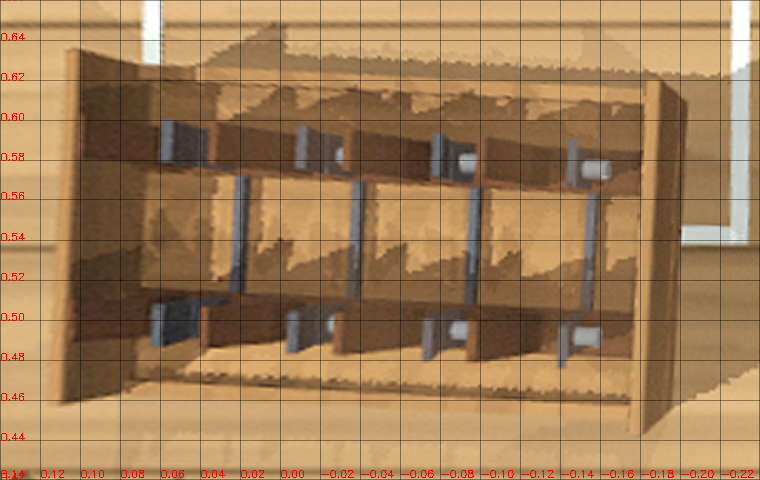

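Emit:
step_arm --pt "0.01 0.003 -0.09 0 0 -0.07 0" --pt "0.019 0.005 -0.18 0 0 -0.138 0" --pt "0.019 0.005 -0.27 0 0 -0.138 0" --pt "0.019 0.005 -0.36 0 0 -0.138 0" --pt "0.019 0.005 -0.44 0 0 -0.138 0" --pt "0.019 0.005 -0.44 0 0 -0.138 0"

```text
time: 3.35
tool_pos: [0.4628, -0.2871, 0.0743]
tool_rot: [-0.004, 0.995, -0.104, -0.006]
contact_force: [-0.9, 0.3, -1.2]
gripper_width: 1.003
```

```bash
python3 - <<'E'
from h import *
f=grab('wrist','w2.png'); print(f['state']['tool_pos'],f['state']['tool_rot'],f['state']['time'])
ortho(f,.36,.60,-.40,-.18,.024,.5,'o3.png')
E
```

```text
[ 0.46279263 -0.28707915  0.07433849] [-0.00367547  0.99453505 -0.10418215 -0.0057096 ] 3.35
```

View pics/o3.png

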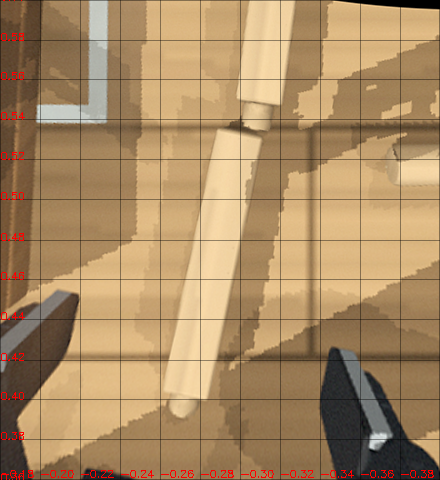

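View pics/w2.png

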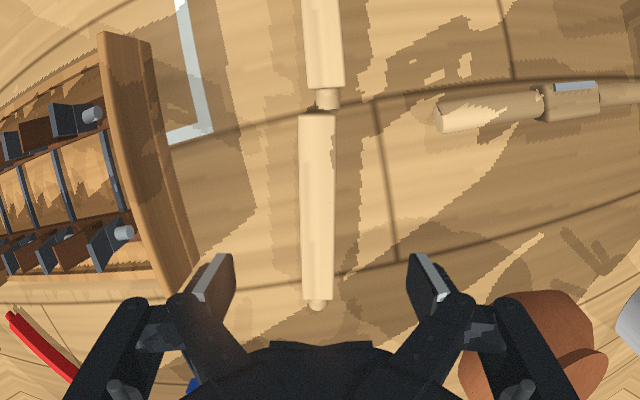

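Emit:
step_arm --pt "0 0 -0.07 0 0 0 0" --pt "0 0 -0.13 0 0 0 0" --pt "0 0 -0.15 0 0 0 0" --pt "0 0 -0.15 0 0 0 0" --pt "0 0 -0.15 0 0 0 0"

```text
time: 3.9
tool_pos: [0.4692, -0.2909, 0.009]
tool_rot: [0.001, 0.995, -0.103, 0.002]
contact_force: [0.4, -0.2, 0.1]
gripper_width: 1.0
```

Emit:
step_arm --pt "0 0.008 -0.011 0 0 0 0" --pt "0 0.008 -0.011 0 0 0 0" --pt "0 0.008 -0.011 0 0 0 255" --pt "0 0.008 -0.011 0 0 0 255" --pt "0 0.008 -0.011 0 0 0 255" --pt "0 0.008 -0.011 0 0 0 255" --pt "0 0.008 -0.011 0 0 0 255" --pt "0 0.008 -0.011 0 0 0 255" --pt "0 0.008 -0.011 0 0 0 255" --pt "0 0.008 -0.011 0 0 0 255"

```text
time: 4.9
tool_pos: [0.468, -0.2855, 0.0011]
tool_rot: [0.0, 0.995, -0.103, 0.0]
contact_force: [-0.1, -0.5, 2.2]
gripper_width: 0.267
```

Emit:
step_arm --pt "0 0 0.05 0 0 0 255" --pt "0 0 0.13 0 0 0 255" --pt "0 0.02 0.22 0 0 0 255" --pt "-0.02 0.08 0.3 0 0 0.05 255" --pt "-0.04 0.16 0.38 0 0 0.103 255" --pt "-0.06 0.25 0.46 0 0 0.103 255" --pt "-0.08 0.34 0.52 0 0 0.103 255" --pt "-0.096 0.42 0.58 0 0 0.103 255" --pt "-0.096 0.452 0.6 0 0 0.103 255" --pt "-0.096 0.452 0.6 0 0 0.103 255"

```text
time: 5.9
tool_pos: [0.4205, -0.0566, 0.3052]
tool_rot: [0.001, 1.0, -0.024, 0.004]
contact_force: [0.2, -0.5, -0.3]
gripper_width: 0.264
```

Emit:
step_arm --pt "0 0 0 0 0 0 255" --pt "0 0 0 0 0 0 255"

```text
time: 6.1
tool_pos: [0.4192, -0.0598, 0.299]
tool_rot: [-0.0, 1.0, -0.026, -0.001]
contact_force: [0.5, 0.1, -0.8]
gripper_width: 0.265
```

```bash
python3 - <<'E'
from h import *
f=grab('wrist','w3.png'); print(f['state']['tool_pos'],f['state']['tool_rot'],f['state']['time'],f['state']['contact_force'])
for n in ['clip0','jaw0']:
    print(n,[(np.round(d['uv'],1).tolist(),round(d['p'],2),atz(f,d['uv'],.03 if n=='clip0' else 0).round(4)) for d in eyes.pinpoint(n,'wrist')])
ortho(f,.42,.66,-.24,.14,.06,.5,'o4.png')
E
```

```text
[ 0.41916577 -0.05976082  0.29895502] [-2.38823572e-04  9.99648157e-01 -2.64814195e-02 -1.49627855e-03] 6.1 [ 0.46721864  0.0994119  -0.75364745]
clip0 [([371.1, 77.7], 0.7, array([ 0.5311, -0.1331,  0.03  ])), ([225.1, 77.1], 0.66, array([0.5459, 0.0604, 0.03  ])), ([274.8, 77.3], 0.63, array([ 0.538 , -0.0072,  0.03  ])), ([320.4, 74.1], 0.57, array([ 0.538 , -0.0669,  0.03  ]))]
jaw0 [([368.0, 77.8], 0.88, array([ 0.5334, -0.1336,  0.    ])), ([328.7, 79.6], 0.81, array([ 0.5325, -0.0782,  0.    ])), ([280.1, 75.4], 0.68, array([ 0.543 , -0.0107,  0.    ])), ([233.8, 78.3], 0.66, array([0.5459, 0.0565, 0.    ]))]
```

View pics/o4.png

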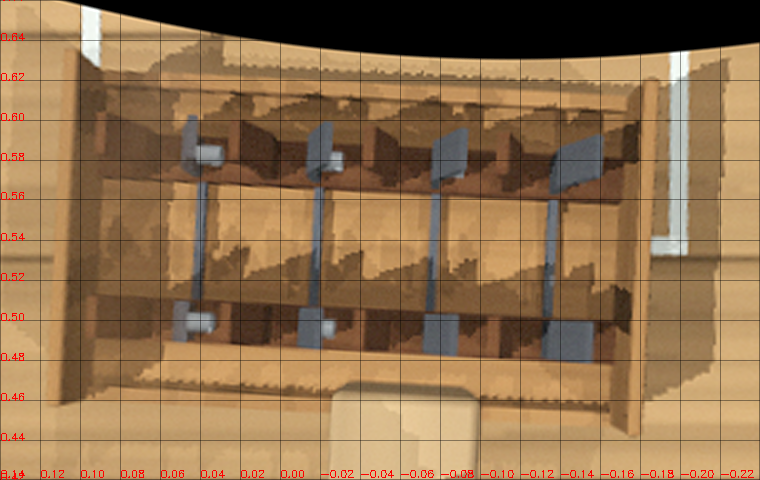

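View pics/w3.png

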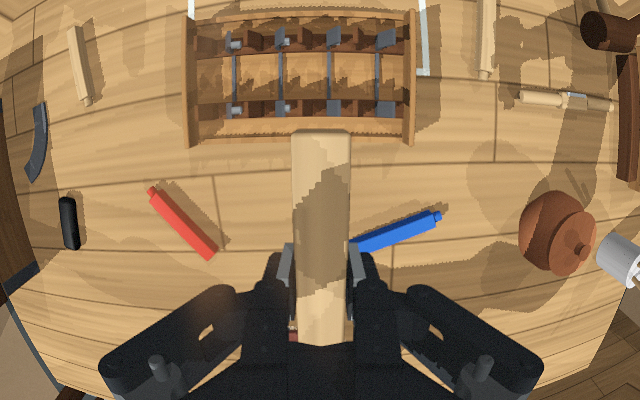

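Emit:
step_arm --pt "0.05 -0.04 -0.05 0 0 0 255" --pt "0.12 -0.08 -0.1 0 0 0 255" --pt "0.19 -0.12 -0.18 0 0 0 255" --pt "0.23 -0.151 -0.26 0 0 0 255" --pt "0.23 -0.151 -0.318 0 0 0 255" --pt "0.23 -0.151 -0.37 0 0 0 255" --pt "0.23 -0.151 -0.38 0 0 0 255" --pt "0.23 -0.151 -0.38 0 0 0 255" --pt "0.23 -0.151 -0.38 0 0 0 255"

```text
time: 7.15
tool_pos: [0.5355, -0.1355, 0.1124]
tool_rot: [0.0, 1.0, -0.026, 0.001]
contact_force: [0.6, -0.3, 0.2]
gripper_width: 0.271
```

```bash
python3 - <<'E'
from h import *
f=grab('wrist','w4.png'); print(f['state']['tool_pos'],f['state']['tool_rot'],f['state']['time'],f['state']['contact_force'])
g=grab('top','t4.png'); cv2.imwrite('pics/t4z.png',cv2.resize(g['pixels'][130:230,260:430],None,fx=4,fy=4,interpolation=2)[:,:,::-1])
E
```

```text
[ 0.53553704 -0.13545174  0.11236101] [ 4.00290149e-04  9.99652641e-01 -2.63303896e-02  1.07151235e-03] 7.15 [ 0.64322671 -0.30915904  0.18985753]
```

View pics/w4.png

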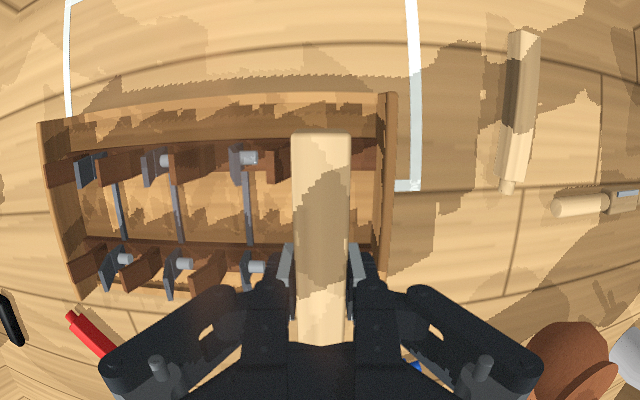

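```bash
cat >> h.py <<'E'
def rackpts(x,y,a,P):
    P=np.atleast_2d(np.array(P,float)); c,s=np.cos(a),np.sin(a)
    return np.c_[x+c*P[:,0]-s*P[:,1],y+s*P[:,0]+c*P[:,1],P[:,2]]
def overlay(f,x,y,a,fn,zoom=None):
    im=f['pixels'].copy()
    def line(A,col):
        A=np.array(A,float); n=[]
        for i in range(len(A)-1): n+= [A[i]+(A[i+1]-A[i])*t for t in np.linspace(0,1,12)]
        uv=proj(f,rackpts(x,y,a,n)); cv2.polylines(im,[np.round(uv).astype(np.int32)],False,col,1)
    for s in(-1,1):
        line([[-.09,s*.15,.06],[.09,s*.15,.06],[.09,s*.142,.06],[-.09,s*.142,.06],[-.09,s*.15,.06]],(0,255,0))
        line([[s*.09,-.142,.028],[s*.09,.142,.028]],(0,255,255))
    for cy in(-.096,-.032,.032,.096):
        for sx in(-.054,.034):
            line([[sx,cy+.022,.078],[sx+.02,cy+.022,.078],[sx+.02,cy+.012,.052],[sx,cy+.012,.052],[sx,cy+.022,.078]],(255,0,0))
    if zoom: im=cv2.resize(im[zoom[1]:zoom[3],zoom[0]:zoom[2]],None,fx=zoom[4],fy=zoom[4],interpolation=2)
    cv2.imwrite('pics/'+fn,im[:,:,::-1])
E
python3 - <<'E'
from h import *
f=grab('wrist'); overlay(f,.539,-.037,-.05,'ov1.png',(20,60,420,330,2))
E
```

```text
(no output)
```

View pics/ov1.png

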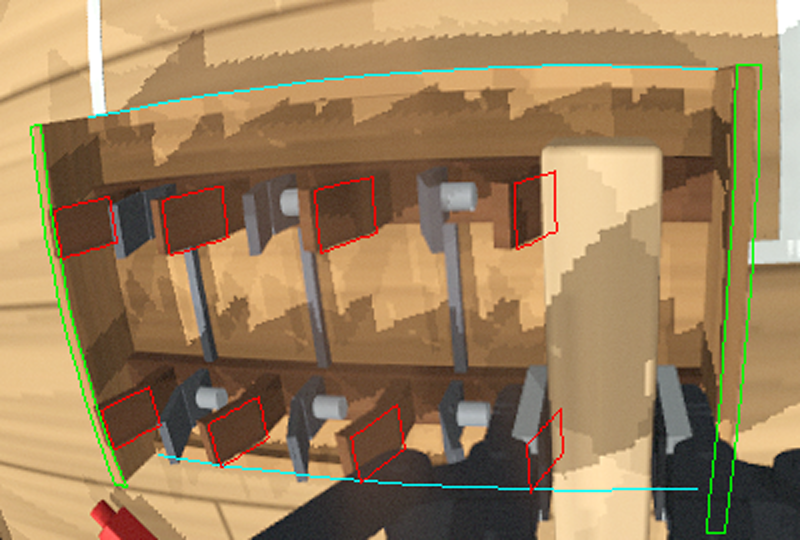

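Emit:
step_arm --pt "0 0 -0.03 0 0 0 255" --pt "0 0 -0.06 0 0 0 255" --pt "0 0 -0.08 0 0 0 255" --pt "0 0 -0.1 0 0 0 255" --pt "0 0 -0.11 0 0 0 255" --pt "0 0 -0.12 0 0 0 255" --pt "0 0 -0.12 0 0 0 255"

```text
time: 8.0
tool_pos: [0.5344, -0.1331, 0.0493]
tool_rot: [-0.002, 1.0, -0.026, -0.001]
contact_force: [0.4, 5.6, 0.3]
gripper_width: 0.269
```

Emit:
step_arm --pt "0 0 -0.01 0 0 0 255" --pt "0 0 -0.02 0 0 0 255" --pt "0 0 -0.03 0 0 0 255" --pt "0 0 -0.036 0 0 0 255" --pt "0 0 -0.038 0 0 0 255" --pt "0 0 -0.04 0 0 0 255" --pt "0 0 -0.04 0 0 0 255"

```text
time: 8.7
tool_pos: [0.5343, -0.1334, 0.0311]
tool_rot: [-0.001, 1.0, -0.026, -0.001]
contact_force: [-4.7, 6.7, 10.3]
gripper_width: 0.266
```

Emit:
step_arm --pt "0 0 0.004 0 0 0 255" --pt "0 0 0.004 0 0 0 115" --pt "0 0 0.004 0 0 0 115" --pt "0 0 0.004 0 0 0 115" --pt "0 0 0.004 0 0 0 115" --pt "0 0 0.004 0 0 0 115"

```text
time: 9.3
tool_pos: [0.5348, -0.135, 0.0329]
tool_rot: [0.0, 1.0, -0.026, 0.0]
contact_force: [-0.5, -0.4, -0.5]
gripper_width: 0.543
```

```bash
python3 - <<'E'
from h import *
f=grab('wrist','w5.png')
E
```

```text
(no output)
```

View pics/w5.png

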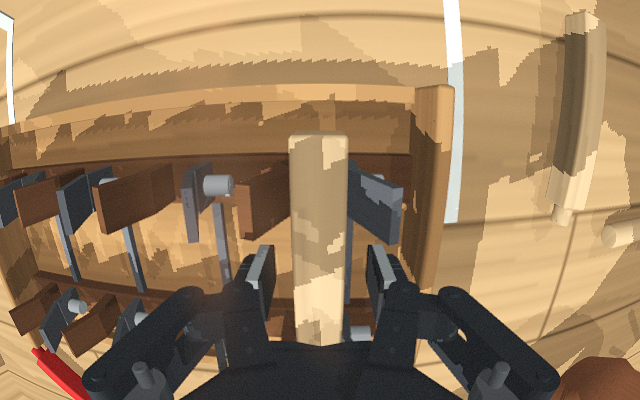

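Emit:
step_arm --pt "0 0 0.06 0 0 0 115" --pt "0 0 0.14 0 0 0 115" --pt "0 0 0.22 0 0 0 80" --pt "0.01 -0.06 0.28 0 0 -0.02 0" --pt "0.03 -0.14 0.334 0 0 -0.053 0" --pt "0.05 -0.22 0.334 0 0 -0.053 0" --pt "0.05 -0.3 0.334 0 0 -0.053 0" --pt "0.05 -0.36 0.334 0 0 -0.053 0" --pt "0.05 -0.36 0.334 0 0 -0.053 0" --pt "0.05 -0.36 0.334 0 0 -0.053 0"

```text
time: 10.35
tool_pos: [0.5595, -0.3151, 0.1995]
tool_rot: [-0.0, 0.998, -0.066, -0.0]
contact_force: [0.2, 0.8, 0.6]
gripper_width: 0.999
```

```bash
python3 - <<'E'
from h import *
f=grab('wrist','w6.png'); print(f['state']['tool_pos'],f['state']['tool_rot'],f['state']['time'])
ortho(f,.50,.72,-.42,-.22,.024,.4,'o6.png')
overlay(f,.539,-.037,-.05,'ov6.png',(0,0,400,300,2))
E
```

```text
[ 0.55945834 -0.31514277  0.19948042] [-3.62656659e-04  9.97790009e-01 -6.64448673e-02 -2.13658972e-04] 10.35
```

View pics/o6.png

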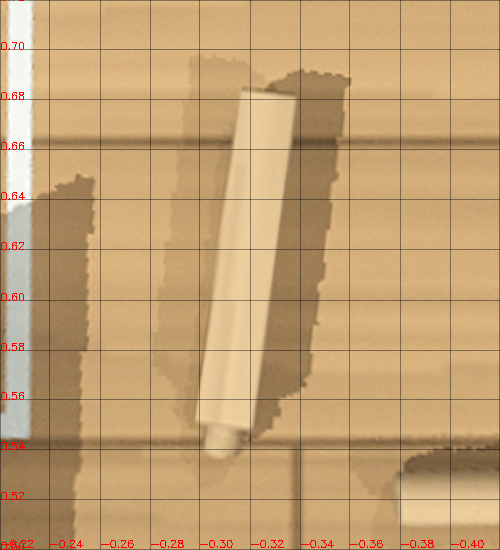

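View pics/ov6.png

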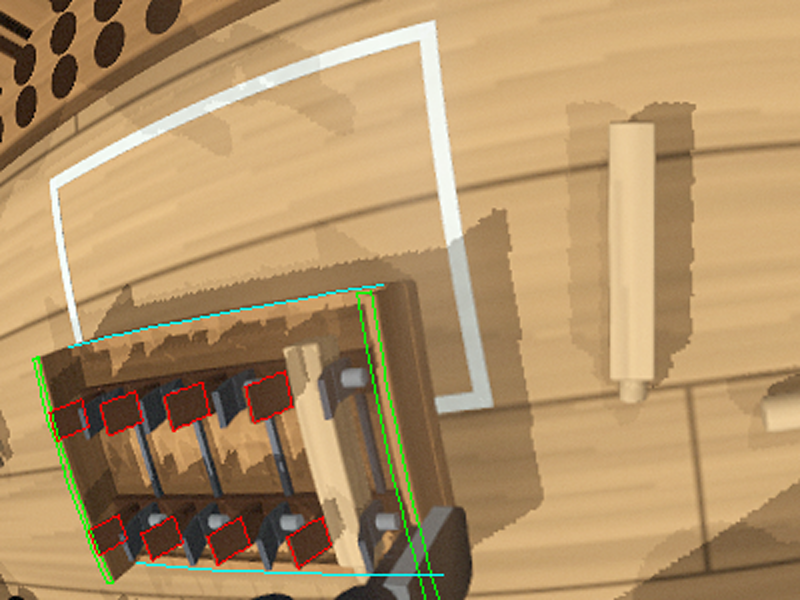

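Emit:
step_arm --pt "0.06 -0.003 -0.06 0 0 0 0" --pt "0.114 -0.007 -0.14 0 0 0 0" --pt "0.114 -0.007 -0.22 0 0 0 0" --pt "0.114 -0.007 -0.3 0 0 0 0" --pt "0.114 -0.007 -0.36 0 0 0 0" --pt "0.114 -0.007 -0.393 0 0 0 0" --pt "0.114 -0.007 -0.395 0 0 0 0" --pt "0.114 -0.007 -0.395 0 0 0 0" --pt "0.114 -0.007 -0.395 0 0 0 0"

```text
time: 11.3
tool_pos: [0.6185, -0.3192, 0.0053]
tool_rot: [0.001, 0.998, -0.066, 0.002]
contact_force: [-0.1, -1.6, -0.5]
gripper_width: 1.001
```

Emit:
step_arm --pt "0 0 0 0 0 0 255" --pt "0 0 0 0 0 0 255" --pt "0 0 0 0 0 0 255" --pt "0 0 0 0 0 0 255" --pt "0 0 0 0 0 0 255" --pt "0 0 0 0 0 0 255" --pt "0 0 0 0 0 0 255"

```text
time: 12.0
tool_pos: [0.617, -0.3186, 0.0028]
tool_rot: [0.0, 0.998, -0.066, 0.0]
contact_force: [-0.3, -0.7, 2.6]
gripper_width: 0.268
```

Emit:
step_arm --pt "0 0 0.06 0 0 0 255" --pt "0 0.02 0.15 0 0 0 255" --pt "-0.02 0.08 0.24 0 0 0.02 255" --pt "-0.05 0.17 0.3 0 0 0.055 255" --pt "-0.08 0.26 0.34 0 0 0.055 255" --pt "-0.11 0.36 0.34 0 0 0.055 255" --pt "-0.14 0.45 0.34 0 0 0.055 255" --pt "-0.153 0.54 0.32 0 0 0.055 255" --pt "-0.153 0.6 0.28 0 0 0.055 255" --pt "-0.153 0.622 0.25 0 0 0.055 255"

```text
time: 13.0
tool_pos: [0.5387, -0.0041, 0.1257]
tool_rot: [-0.0, 1.0, -0.023, -0.001]
contact_force: [-0.1, -0.9, 0.1]
gripper_width: 0.268
```

Emit:
step_arm --pt "0 0 -0.02 0 0 0 255" --pt "0 0 -0.025 0 0 0 255" --pt "0 0 -0.025 0 0 0 255"

```text
time: 13.3
tool_pos: [0.5403, -0.0087, 0.1144]
tool_rot: [0.0, 1.0, -0.025, -0.0]
contact_force: [-0.3, -0.2, -0.7]
gripper_width: 0.267
```

```bash
python3 - <<'E'
from h import *
f=grab('wrist','w7.png'); print(f['state']['tool_pos'],f['state']['tool_rot'],f['state']['time'])
overlay(f,.539,-.037,-.05,'ov7.png',(120,60,520,330,2))
E
```

```text
[ 0.54029597 -0.00868218  0.1143738 ] [ 1.67668824e-04  9.99675914e-01 -2.54527398e-02 -4.42735618e-04] 13.3
```

View pics/ov7.png

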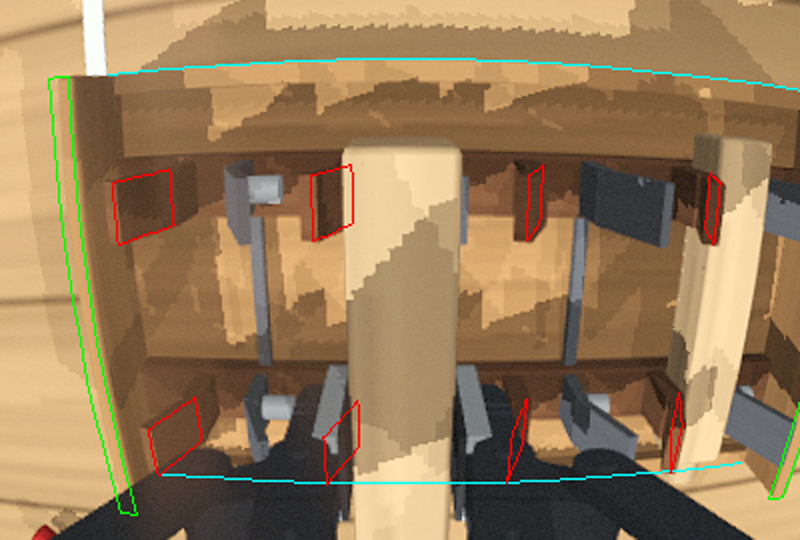

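Emit:
step_arm --pt "0 0.003 -0.03 0 0 0 255" --pt "0 0.003 -0.06 0 0 0 255" --pt "0 0.003 -0.08 0 0 0 255" --pt "0 0.003 -0.1 0 0 0 255" --pt "0 0.003 -0.12 0 0 0 255" --pt "0 0.003 -0.13 0 0 0 255" --pt "0 0.003 -0.14 0 0 0 255" --pt "0 0.003 -0.15 0 0 0 255" --pt "0 0.003 -0.155 0 0 0 255" --pt "0 0.003 -0.155 0 0 0 255"

```text
time: 14.35
tool_pos: [0.5406, -0.0061, 0.037]
tool_rot: [0.0, 1.0, -0.025, 0.001]
contact_force: [3.2, -1.7, -1.7]
gripper_width: 0.27
```

Emit:
step_arm --pt "0 0 -0.004 0 0 0 255" --pt "0 0 -0.008 0 0 0 255" --pt "0 0 -0.01 0 0 0 255" --pt "0 0 -0.01 0 0 0 255"

```text
time: 14.75
tool_pos: [0.5405, -0.0061, 0.0327]
tool_rot: [0.0, 1.0, -0.025, 0.0]
contact_force: [-0.2, -2.0, 5.6]
gripper_width: 0.264
```

```bash
python3 - <<'E'
from h import *
f=grab('wrist','w8.png'); print(f['state']['tool_pos'],f['state']['contact_force'],f['state']['ft_torque'])
overlay(f,.539,-.037,-.05,'ov8.png',(120,60,520,330,2))
E
```

```text
[ 0.54048667 -0.00609591  0.03273915] [-0.22912132 -1.95092387  5.56652249] [-0.37803617 -0.00250418 -0.28802422]
```

View pics/ov8.png

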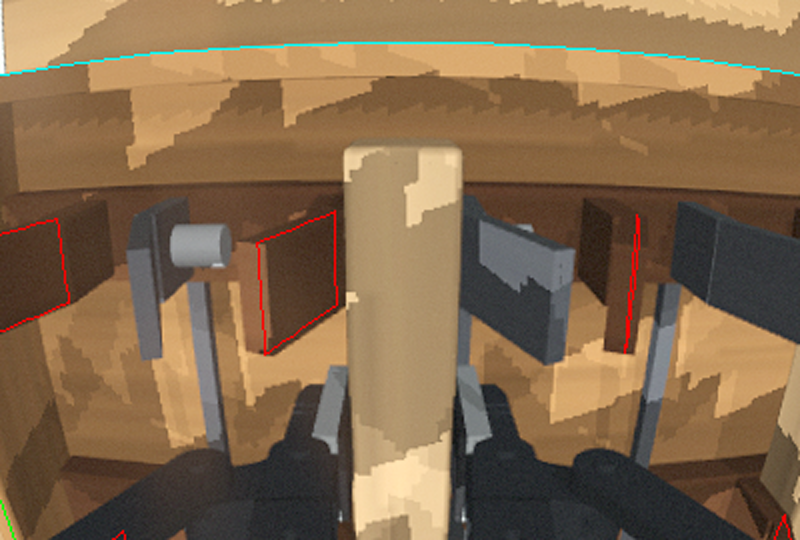

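Emit:
step_arm --pt "0 0 -0.004 0 0 0 255" --pt "0 0 -0.006 0 0 0 255" --pt "0 0 -0.006 0 0 0 255" --pt "0 0 0 0 0 0 255" --pt "0 0 0 0 0 0 115" --pt "0 0 0 0 0 0 115" --pt "0 0 0 0 0 0 115" --pt "0 0 0 0 0 0 115" --pt "0 0 0 0 0 0 115"

```text
time: 15.7
tool_pos: [0.5399, -0.0057, 0.0319]
tool_rot: [-0.0, 1.0, -0.025, -0.0]
contact_force: [0.2, -0.1, 0.1]
gripper_width: 0.549
```

Emit:
step_arm --pt "0 0 0.06 0 0 0 115" --pt "0 0 0.14 0 0 0 115" --pt "0 0.02 0.22 0 0 0 80" --pt "0.01 0.1 0.28 0 0 0.05 0" --pt "0.02 0.19 0.334 0 0 0.1 0" --pt "0.03 0.29 0.376 0 0 0.147 0" --pt "0.04 0.39 0.376 0 0 0.147 0" --pt "0.04 0.49 0.376 0 0 0.147 0" --pt "0.04 0.59 0.376 0 0 0.147 0" --pt "0.04 0.672 0.376 0 0 0.147 0"

```text
time: 16.7
tool_pos: [0.5599, 0.3324, 0.2203]
tool_rot: [-0.0, 0.996, 0.086, 0.0]
contact_force: [1.1, -0.3, -0.0]
gripper_width: 0.999
```

Emit:
step_arm --pt "0 0 0 0 0 0 0" --pt "0 0 0 0 0 0 0"

```text
time: 16.9
tool_pos: [0.5597, 0.3311, 0.2197]
tool_rot: [0.0, 0.996, 0.087, -0.0]
contact_force: [-0.8, -0.7, -0.5]
gripper_width: 1.001
```

```bash
python3 - <<'E'
from h import *
f=grab('wrist','w9.png'); print(f['state']['tool_pos'],f['state']['tool_rot'],f['state']['time'])
ortho(f,.50,.72,.22,.44,.024,.4,'o9.png')
overlay(f,.539,-.037,-.05,'ov9.png',(240,0,640,300,2))
E
```

```text
[0.55974397 0.33113058 0.21970457] [ 3.59904373e-04  9.96237367e-01  8.66648088e-02 -4.36668670e-04] 16.9
```

View pics/o9.png

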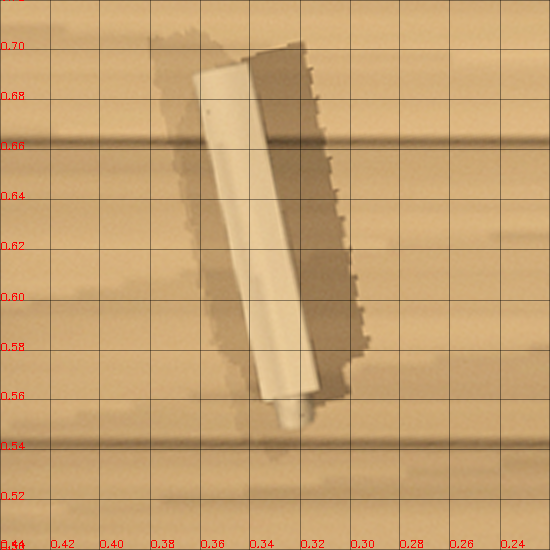

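View pics/ov9.png

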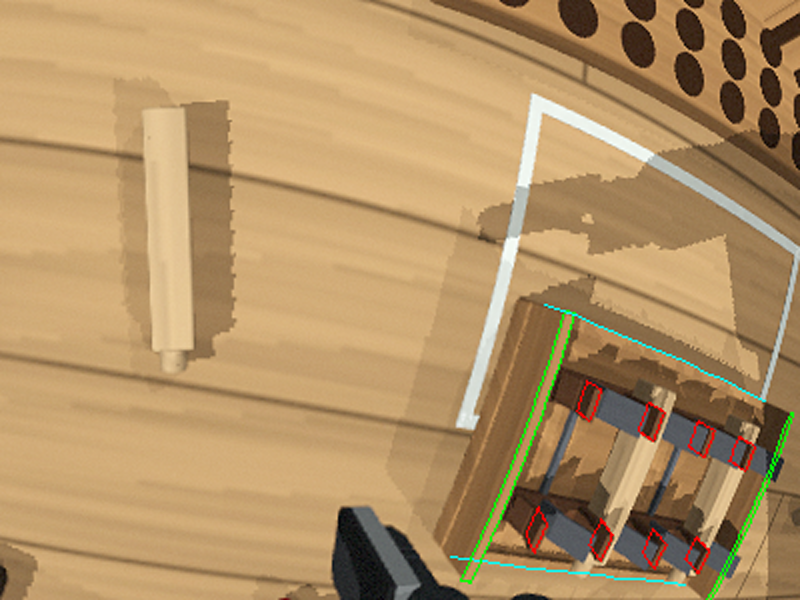

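Emit:
step_arm --pt "0.06 0.005 -0.06 0 0 0.025 0" --pt "0.12 0.013 -0.13 0 0 0.025 0" --pt "0.136 0.013 -0.22 0 0 0.025 0" --pt "0.136 0.013 -0.3 0 0 0.025 0" --pt "0.136 0.013 -0.38 0 0 0.025 0" --pt "0.136 0.013 -0.43 0 0 0.025 0" --pt "0.136 0.013 -0.435 0 0 0.025 0" --pt "0.136 0.013 -0.435 0 0 0.025 0" --pt "0.136 0.013 -0.435 0 0 0.025 0"

```text
time: 17.85
tool_pos: [0.6301, 0.3366, 0.0057]
tool_rot: [-0.001, 0.995, 0.104, 0.002]
contact_force: [-0.0, 0.1, 0.7]
gripper_width: 0.999
```

Emit:
step_arm --pt "0 0 0 0 0 0 255" --pt "0 0 0 0 0 0 255" --pt "0 0 0 0 0 0 255" --pt "0 0 0 0 0 0 255" --pt "0 0 0 0 0 0 255" --pt "0 0 0 0 0 0 255" --pt "0 0 0 0 0 0 255"

```text
time: 18.55
tool_pos: [0.6287, 0.337, 0.0035]
tool_rot: [-0.0, 0.995, 0.104, 0.001]
contact_force: [0.3, -0.1, 3.7]
gripper_width: 0.263
```

Emit:
step_arm --pt "0 0 0.06 0 0 0 255" --pt "0 -0.02 0.15 0 0 0 255" --pt "-0.03 -0.08 0.24 0 0 -0.05 255" --pt "-0.06 -0.16 0.3 0 0 -0.1 255" --pt "-0.09 -0.25 0.34 0 0 -0.15 255" --pt "-0.12 -0.34 0.34 0 0 -0.172 255" --pt "-0.15 -0.43 0.32 0 0 -0.172 255" --pt "-0.17 -0.51 0.28 0 0 -0.172 255" --pt "-0.17 -0.561 0.25 0 0 -0.172 255" --pt "-0.17 -0.561 0.23 0 0 -0.172 255"

```text
time: 19.55
tool_pos: [0.5416, 0.0534, 0.1157]
tool_rot: [0.0, 1.0, -0.027, -0.001]
contact_force: [0.3, 1.0, -1.2]
gripper_width: 0.259
```

Emit:
step_arm --pt "0 0 0 0 0 0 255" --pt "0 0 0 0 0 0 255"

```text
time: 19.75
tool_pos: [0.5432, 0.057, 0.1177]
tool_rot: [-0.0, 1.0, -0.024, -0.0]
contact_force: [-0.2, -0.4, -0.7]
gripper_width: 0.263
```

```bash
python3 - <<'E'
from h import *
f=grab('wrist','w10.png'); print(f['state']['tool_pos'],f['state']['tool_rot'],f['state']['time'])
overlay(f,.539,-.037,-.05,'ov10.png',(180,40,580,340,2))
E
```

```text
[0.54323076 0.05700802 0.11767195] [-1.90996231e-04  9.99707882e-01 -2.41668439e-02 -2.80096277e-04] 19.75
```

View pics/ov10.png

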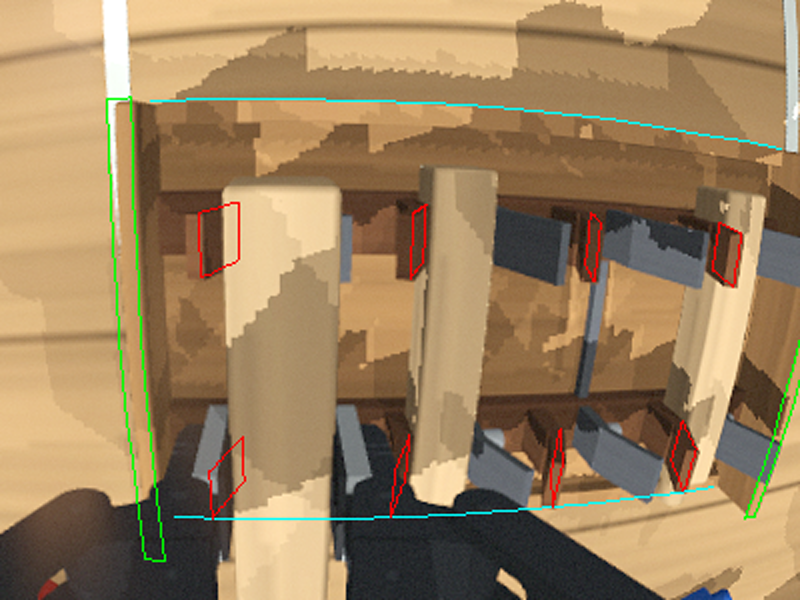

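Emit:
step_arm --pt "0 -0.003 -0.03 0 0 0 255" --pt "0 -0.003 -0.06 0 0 0 255" --pt "0 -0.003 -0.08 0 0 0 255" --pt "0 -0.003 -0.1 0 0 0 255" --pt "0 -0.003 -0.12 0 0 0 255" --pt "0 -0.003 -0.135 0 0 0 255" --pt "0 -0.003 -0.145 0 0 0 255" --pt "0 -0.003 -0.155 0 0 0 255" --pt "0 -0.003 -0.162 0 0 0 255" --pt "0 -0.003 -0.162 0 0 0 255"

```text
time: 20.8
tool_pos: [0.5434, 0.056, 0.0361]
tool_rot: [-0.001, 1.0, -0.025, 0.0]
contact_force: [1.2, 5.4, -0.7]
gripper_width: 0.264
```

Emit:
step_arm --pt "0 0 -0.006 0 0 0 255" --pt "0 0 -0.01 0 0 0 255" --pt "0 0 -0.014 0 0 0 255" --pt "0 0 -0.014 0 0 0 255"

```text
time: 21.2
tool_pos: [0.5437, 0.0559, 0.0334]
tool_rot: [-0.001, 1.0, -0.024, -0.001]
contact_force: [-14.3, 5.1, 25.3]
gripper_width: 0.27
```

```bash
python3 - <<'E'
from h import *
f=grab('wrist','w11.png'); print(f['state']['tool_pos'],f['state']['contact_force'],f['state']['ft_torque'])
E
```

```text
[0.54373129 0.05590882 0.03336942] [-14.33389265   5.07525989  25.27515523] [ 0.84179334  1.988221   -0.0473769 ]
```

View pics/w11.png

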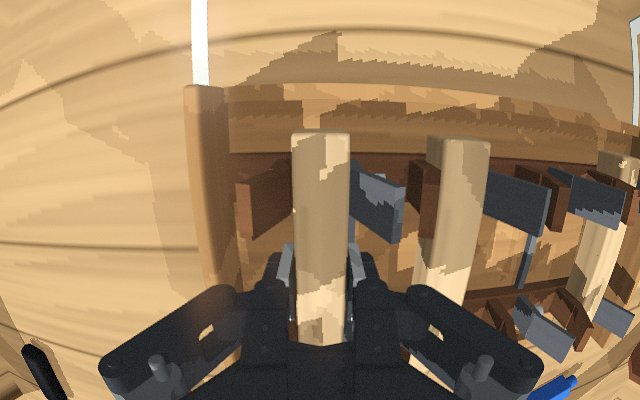

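Emit:
step_arm --pt "0 0 0.01 0 0 0 255" --pt "0 0 0.01 0 0 0 255" --pt "0 0 0.01 0 0 0 115" --pt "0 0 0.01 0 0 0 115" --pt "0 0 0.01 0 0 0 115" --pt "0 0 0.01 0 0 0 115" --pt "0 0 0.01 0 0 0 115"

```text
time: 21.95
tool_pos: [0.5432, 0.0544, 0.0346]
tool_rot: [0.0, 1.0, -0.025, -0.0]
contact_force: [-0.1, 1.0, -0.1]
gripper_width: 0.55
```

Emit:
step_arm --pt "0 0 0.06 0 0 0 115" --pt "0 0 0.14 0 0 0 115" --pt "0 0 0.22 0 0 0 80" --pt "-0.02 -0.04 0.3 0 0 0 0" --pt "-0.04 -0.08 0.38 0 0 0 0" --pt "-0.06 -0.12 0.46 0 0 0 0" --pt "-0.08 -0.16 0.54 0 0 0 0" --pt "-0.1 -0.2 0.62 0 0 0 0" --pt "-0.1 -0.21 0.7 0 0 0 0" --pt "-0.1 -0.21 0.73 0 0 0 0"

```text
time: 22.95
tool_pos: [0.4939, -0.0515, 0.4052]
tool_rot: [0.001, 1.0, -0.025, 0.004]
contact_force: [1.2, 0.1, 0.9]
gripper_width: 0.998
```

Emit:
step_arm --pt "0 0 0 0 0 0.033 0" --pt "0 0 0 0 0 0.033 0" --pt "0 0 0 0 0 0.033 0"

```text
time: 23.25
tool_pos: [0.493, -0.05, 0.3983]
tool_rot: [-0.0, 1.0, -0.0, -0.001]
contact_force: [0.4, -0.9, 0.3]
gripper_width: 1.002
```

```bash
python3 - <<'E'
from h import *
f=grab('wrist','w12.png'); print(f['state']['tool_pos'],f['state']['tool_rot'],f['state']['time'])
ortho(f,.42,.80,-.26,.16,.06,.6,'o12.png')
ortho(f,.42,.80,-.26,.16,.0,.6,'o12b.png')
overlay(f,.539,-.037,-.05,'ov12.png')
g=grab('top','t12.png')
E
```

```text
[ 0.4930072  -0.05001154  0.39828964] [-2.92996573e-04  9.99999315e-01 -1.29934605e-04 -1.12531987e-03] 23.25
```

View pics/o12.png

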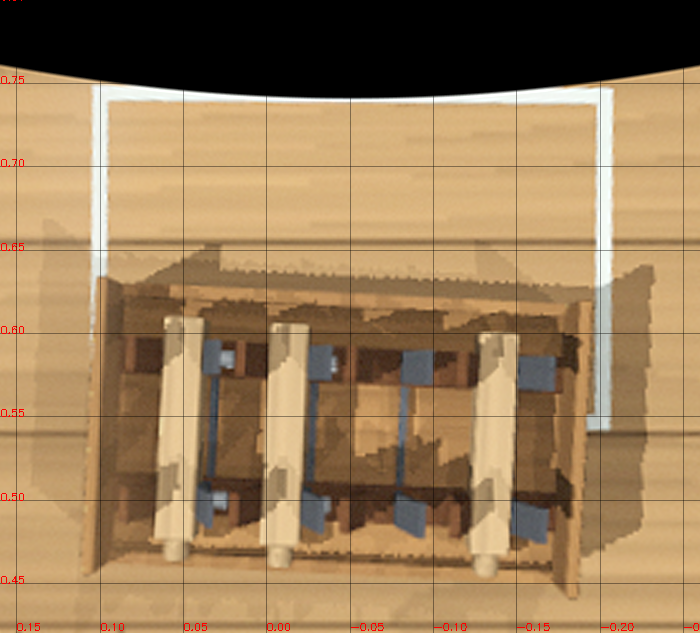

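View pics/o12b.png

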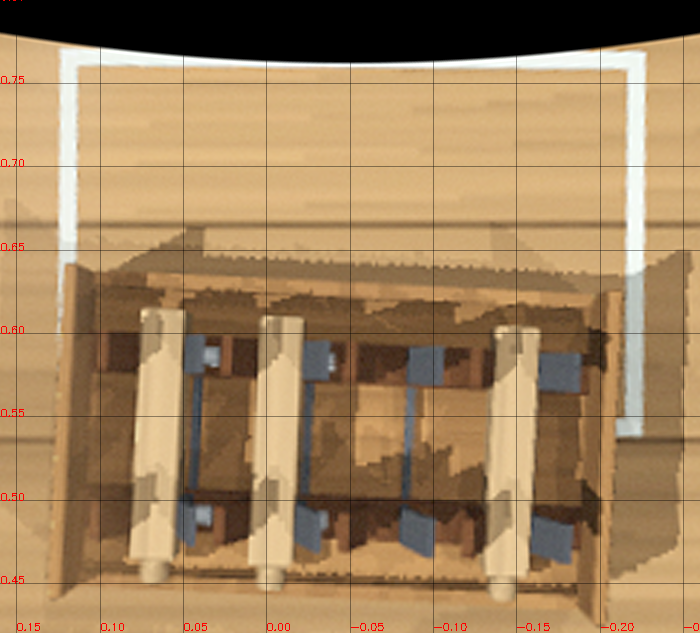

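View pics/ov12.png

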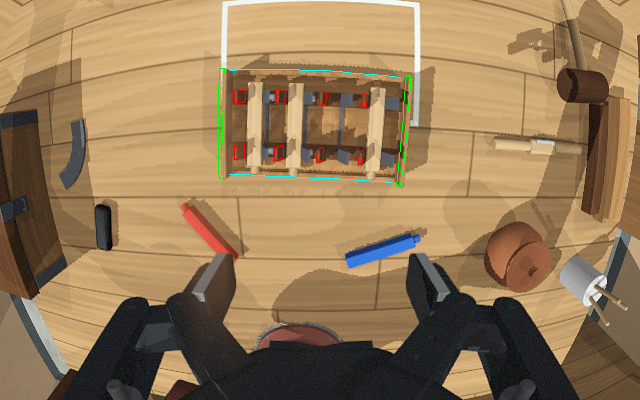

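View pics/t12.png

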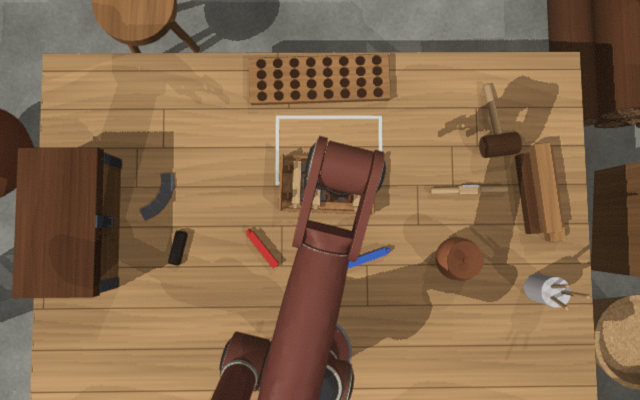

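Emit:
step_arm --pt "-0.06 0.01 -0.05 0 0 -0.033 80" --pt "-0.12 0.02 -0.12 0 0 -0.033 80" --pt "-0.186 0.025 -0.18 0 0 -0.033 80" --pt "-0.2 0.025 -0.27 0 0 -0.033 80" --pt "-0.2 0.025 -0.36 0 0 -0.033 80" --pt "-0.2 0.025 -0.45 0 0 -0.033 80" --pt "-0.2 0.025 -0.54 0 0 -0.033 80" --pt "-0.2 0.025 -0.62 0 0 -0.033 80" --pt "-0.2 0.025 -0.7 0 0 -0.033 80" --pt "-0.2 0.025 -0.74 0 0 -0.033 80"

```text
time: 24.35
tool_pos: [0.3898, -0.0367, 0.0253]
tool_rot: [-0.001, 1.0, -0.025, -0.003]
contact_force: [-0.4, -0.4, 0.1]
gripper_width: 0.685
```

Emit:
step_arm --pt "0 0 -0.02 0 0 0 80" --pt "0 0 -0.036 0 0 0 80" --pt "0 0 -0.036 0 0 0 80"

```text
time: 24.65
tool_pos: [0.3931, -0.0378, 0.0116]
tool_rot: [-0.0, 1.0, -0.025, -0.0]
contact_force: [0.4, 0.5, -0.5]
gripper_width: 0.684
```

```bash
python3 - <<'E'
from h import *
f=grab('wrist','w13.png'); print(f['state']['tool_pos'],f['state']['tool_rot'],f['state']['time'])
g=grab('scene','s13.png'); cv2.imwrite('pics/s13z.png',cv2.resize(g['pixels'][130:350,180:480],None,fx=2.6,fy=2.6,interpolation=2)[:,:,::-1])
E
```

```text
[ 0.39312254 -0.03775322  0.01156931] [-8.76852264e-05  9.99696854e-01 -2.46187403e-02 -3.31510339e-04] 24.65
```

View pics/w13.png

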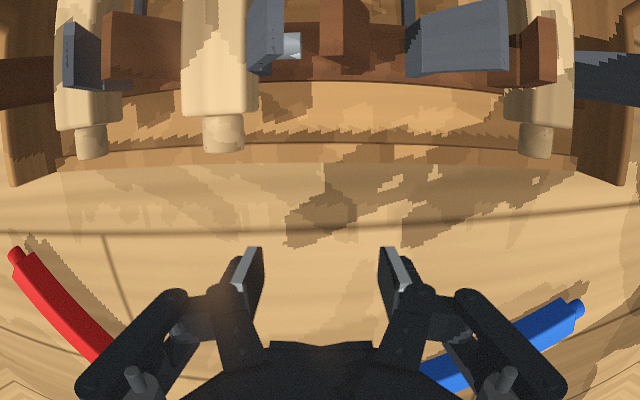

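View pics/s13z.png

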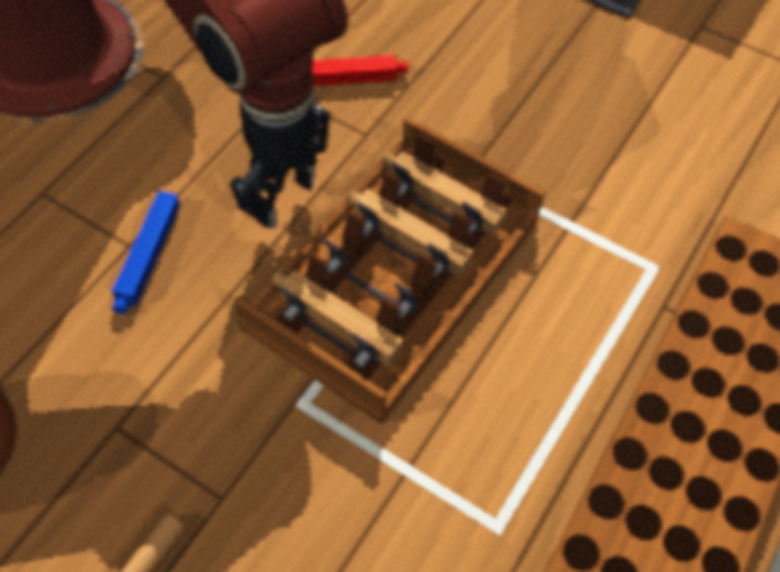

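Emit:
step_arm --pt "0.03 0 0 0 0 0 80" --pt "0.06 0 0 0 0 0 80" --pt "0.075 0 0 0 0 0 80" --pt "0.085 0 0 0 0 0 80" --pt "0.095 0 0 0 0 0 80" --pt "0.105 -0.001 0 0 0 0 80" --pt "0.115 -0.002 0 0 0 0 80" --pt "0.125 -0.003 0 0 0 0.004 80" --pt "0.135 -0.004 0 0 0 0.006 80" --pt "0.135 -0.004 0 0 0 0.006 80"

```text
time: 25.75
tool_pos: [0.4589, -0.0396, 0.0114]
tool_rot: [-0.0, 1.0, -0.02, -0.002]
contact_force: [-4.4, 0.2, 1.9]
gripper_width: 0.683
```

```bash
python3 - <<'E'
from h import *
f=grab('wrist','w14.png'); print(f['state']['tool_pos'],f['state']['contact_force'],f['state']['time'])
E
```

```text
[ 0.45891581 -0.03959663  0.01135832] [-4.37374632  0.20450251  1.89702219] 25.75
```

View pics/w14.png

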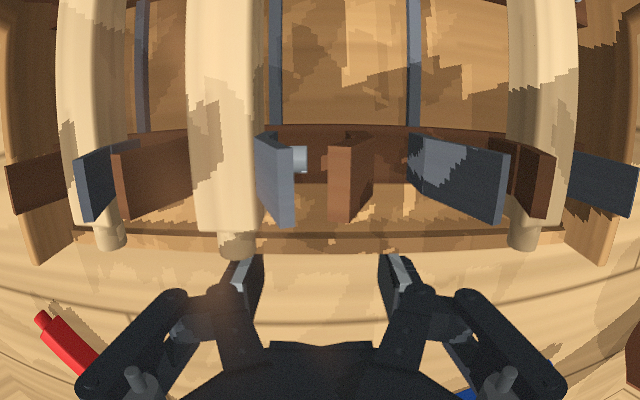

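Emit:
step_arm --pt "0.015 -0.001 0 0 0 0.002 80" --pt "0.032 -0.003 0 0 0 0.005 80" --pt "0.05 -0.005 0 0 0 0.008 80" --pt "0.068 -0.007 0 0 0 0.011 80" --pt "0.086 -0.009 0 0 0 0.014 80" --pt "0.104 -0.011 0 0 0 0.017 80" --pt "0.12 -0.013 0 0 0 0.02 80" --pt "0.132 -0.014 0 0 0 0.022 80" --pt "0.142 -0.015 0 0 0 0.023 80" --pt "0.142 -0.015 0 0 0 0.023 80"

```text
time: 26.8
tool_pos: [0.5303, -0.0471, 0.0111]
tool_rot: [-0.0, 1.0, -0.003, -0.002]
contact_force: [-4.6, 0.4, 0.2]
gripper_width: 0.681
```

```bash
python3 - <<'E'
from h import *
f=grab('top','t15.png'); print(f['state']['tool_pos'],f['state']['contact_force'],f['state']['time'])
cv2.imwrite('pics/t15z.png',cv2.resize(f['pixels'][100:240,240:420],None,fx=4,fy=4,interpolation=2)[:,:,::-1])
E
```

```text
[ 0.53025939 -0.04712119  0.01112731] [-4.55214984  0.44695683  0.15815425] 26.8
```

View pics/t15z.png

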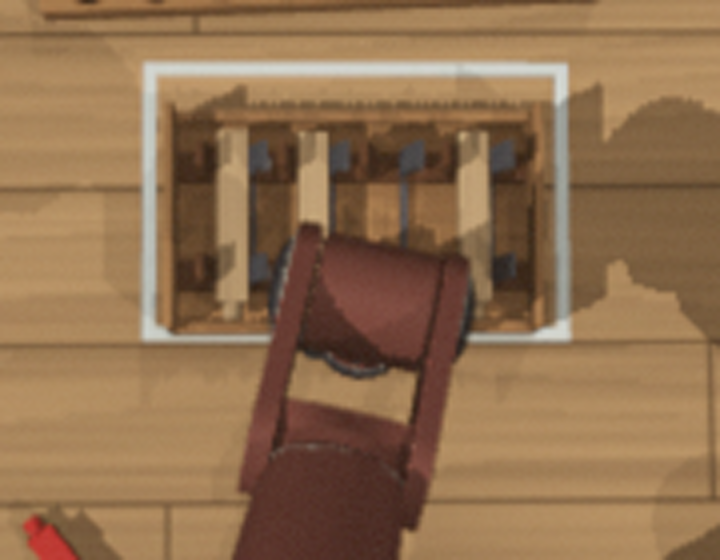

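Emit:
step_arm --pt "0.01 -0.001 0 0 0 0 80" --pt "0.02 -0.002 0 0 0 0 80" --pt "0.03 -0.003 0 0 0 0 80" --pt "0.037 -0.003 0 0 0 0 80" --pt "0.037 -0.003 0 0 0 0 80" --pt "0.037 -0.003 0 0 0 0 80"

```text
time: 27.45
tool_pos: [0.549, -0.0486, 0.0111]
tool_rot: [-0.0, 1.0, -0.003, -0.001]
contact_force: [-4.5, 0.6, -2.2]
gripper_width: 0.686
```

Emit:
step_arm --pt "-0.03 0 0 0 0 0 80" --pt "-0.08 0 0 0 0 0 80" --pt "-0.15 0 0.05 0 0 0 80" --pt "-0.2 0 0.12 0 0 0 80" --pt "-0.2 0 0.2 0 0 0 80" --pt "-0.2 0 0.3 0 0 0 80" --pt "-0.18 0 0.4 0 0 0 80" --pt "-0.14 0 0.5 0 0 0 0" --pt "-0.1 0 0.6 0 0 0 0" --pt "-0.04 0 0.7 0 0 0 0"

```text
time: 28.45
tool_pos: [0.5232, -0.0489, 0.3515]
tool_rot: [0.001, 1.0, -0.003, 0.003]
contact_force: [0.4, 0.1, -0.4]
gripper_width: 1.001
```

Emit:
step_arm --pt "0.04 0 0.06 0 0 0 0" --pt "0.04 0 0.06 0 0 0 0" --pt "0.04 0 0.06 0 0 0 0"

```text
time: 28.75
tool_pos: [0.5426, -0.0489, 0.3784]
tool_rot: [0.0, 1.0, -0.003, 0.002]
contact_force: [-0.2, -0.0, -0.4]
gripper_width: 1.002
```

```bash
python3 - <<'E'
from h import *
f=grab('wrist','w16.png'); print(f['state']['tool_pos'],f['state']['tool_rot'],f['state']['time'])
ortho(f,.50,.80,-.26,.16,.06,.6,'o16.png')
ortho(f,.50,.80,-.26,.16,.0,.6,'o16b.png')
E
```

```text
[ 0.54260575 -0.04890362  0.37835093] [ 2.93118985e-04  9.99994507e-01 -2.77594788e-03  1.78716468e-03] 28.75
```

View pics/o16.png

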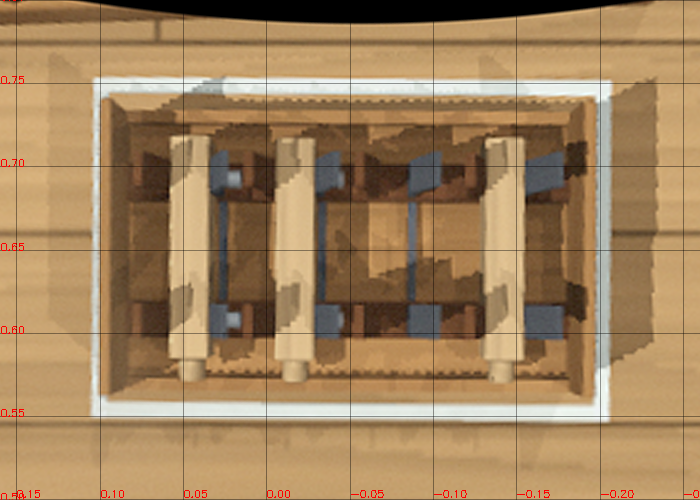

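View pics/o16b.png

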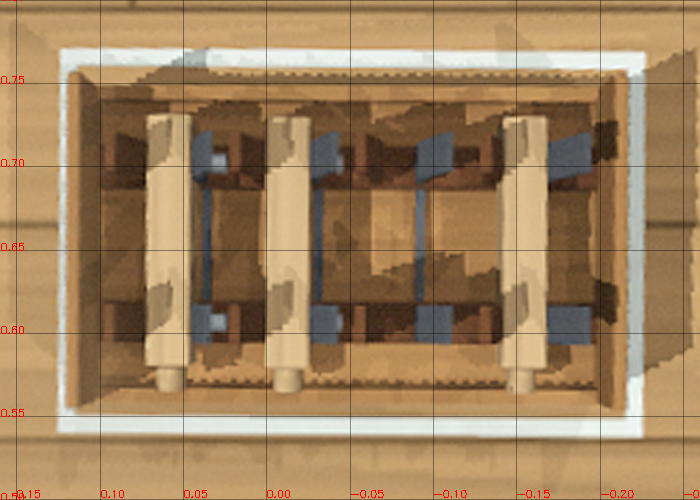

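```bash
python3 - <<'E'
from h import *
print(manip.job_done(), monitor.state()['time'])
E
```

```text
the job is handed in; nothing more can be done
the job is handed in; nothing more can be done
```

I pressed all three blanks on the bench into clips 0, 2 and 3; no fourth blank showed in any picture. I then pushed the loaded rack with two fingers on its near edge into the white outline, and handed the job in at about 29 s.

**Clips:** Each blank went down to seat height, with 10 N, 5.6 N and 25 N upward as I pressed. The pictures showed the sprung jaw on each blank and all three lying straight. For clip 2 the sideways force at the bottom read about -2 N, where clips 0 and 3 read +5 to +7 N. I took that blank to be touching the fixed jaw as well; after I let go, the pictures showed it held.

**Rack:** The last wrist picture puts the rack's centre about 6 mm from the outline's centre (5 mm in x, 2.5 mm in y), and the rack square within about 0.01 rad.

**Bystanders:** The arm touched none of them, nor the red and blue look-alikes. I saw no knock to the rack or the blanks.

**Not checked:** I had no direct reading of jaw contact force, so that rests on the pictures and the wrist force. The hand-in gave no verdict.

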